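# Lay the tea carton down in the worktop drawer and shut the drawer

### The arm

A 6-joint arm with a two-finger parallel gripper is mounted at the origin on a cart in front of the work surface, level with it; the furniture and walls round the work are solid. World frame = base frame: x ahead of the robot, y to its left, z up, the work surface at z = 0. Lengths are in m, angles in rad, forces in N, time in s.
With the tool pointing down it reaches from about 0.275 to 0.75 m from the base axis. Payload 10.2 kg.
Tool frame: the origin (TCP) lies at the very end of the fingers, on their centre line; the grasp point (between the pads) lies 19 mm behind it; z points along the fingers, y is the line along which they close (so a half turn about z gives the same grasp; the last joint's range is limited). The gripper opens to 85 mm and grips with 20 to 120 N. Pads are 22 mm wide; open, the fingers measure 114 mm over their backs; the gripper's body (76 mm by 85 mm) begins 54 mm behind the grasp point. The pads swing forward as they close: fully open they stand 13 mm farther back than shut.
Start: joints at [0.929, 0.313, 1.498, -0, 1.331, -0.223], TCP at [0.214, 0.48, 0.2] pointing down, gripper open.
Joint ranges: [-2.94, 2.94], [-0.97, 2.17], [0.19, 2.56], [-1.23, 4.37], [0.02, 3.11], [-2.88, 2.88]. Speed limits (rad/s): [2.39, 2.39, 3.01, 3.14, 3.14, 3.14].

### API

Orientations are given as a rotation vector (axis times angle).
In Python, from bench import state, get_image, close_job gives the robot as it stands.
- The arm moves only by the tool step_arm, never from a script. Its argument "targets" is one flat list of numbers, 7 for each row, row after row: the shift along the tool's x, y, z in mm, then the turn, a rotation vector about the tool's x, y, z in rad, then the opening, from 0 (shut) to 1 (fully open). In form: [x, y, z, rx, ry, rz, jaw, x, y, z, rx, ry, rz, jaw, ...]. A call has 1 to 12 rows; each row is the pose to reach, as a shift and turn from the pose commanded when the call began, along the tool's axes at that moment; what a row does not reach only later rows make up. A row lasts 1/10 s, in which the tool goes at most 50 mm and 8.59 degrees, less where a joint would pass 70% of its speed; a pose out of reach is approached as far as the arm can. A call with a gripper value outside its range is refused whole. The fingers move at their own pace and stop on an object; "newtons" is the grip in N (left out, the last holds). Time passes only in rows, so rows that repeat a pose let the fingers close. It gives the time, the measured TCP pose, the force, the opening and the grip force at its end, in the units of the state.
- state(): the state, without advancing time (a new reading comes with each control period).
- get_image(name): name is "scene" or "side" or "wrist"; returns a dict with "image" (480x640x3 uint8, red, green, blue), "z_map" (480x640 float32, m along the optical axis (not along the pixel's ray), 0 where there is no reading), "intrinsics" (3x3 intrinsics, pixels), "eye" and "rotation" of the camera in the world. Camera axes: x right, y up, looking along -z (the intrinsics and any distortion apply to the point x, -y, -z); pixel columns grow to the right and rows downward; lengths in m; the calibration is good to about 2 mm. A picture is of the moment at which its call begins.
- close_job(): hands the job in; it is judged then, once.
The state is a dict: "time_s": time; "joint_pos": joint angles; "qvel": joint speeds; "effort": joint torques, N m; "tcp_pos": TCP position; "tool_rot": TCP orientation; "force": force on the tool from outside, world axes, zero at the start; "ft_torque": the same for the moment, N m; "finger_gap": finger opening in m; "finger_force": force on a finger pad.
Only numpy, scipy, OpenCV 4.12 (cv2) and the standard library are available. Lean on these libraries where they do the work, as an engineer would, in place of code of your own. Each camera call takes 0.05 s, during which the arm holds its last target. There are 200 camera calls.

### The job

The small wooden drawer on the worktop will not shut because the tea carton in it stands on its end. Without gripping or lifting anything, push the carton over near its top so that it falls towards the middle of the drawer and lies flat on the drawer's floor across the middle, clear of the flat tin, and then push the drawer fully shut, leaving everything else as it is.

Things in the scene. Friction and masses are not known exactly. Their poses are not given: they have to be found in the camera images.
- cab: fixed low cabinet of pale wood, 400 (its y) x 185 deep (its x) x 122 mm high without the drawer front; origin: centre of its underside, x to its back. Drawer opening up to 106 mm above the worktop: a lying carton (top at 86 mm) goes under, a standing one (149 mm) does not. Small jars (to 106 mm tall) stand fixed along the back of its top, 120 mm behind its front edge
- drawer_front (a point): middle of the outer face of the drawer's front, 50 mm above the worktop; axes: x into the cabinet (the way it shuts), y to its left, z up. A flat upright board 394 mm wide, 14 thick, from 4 to 100 mm above the worktop. A bent steel edge pull, 80 mm wide, sits in the middle of its top edge: it stands 12 mm out from the face, 89 to 102 mm above the worktop
- drawer_mid (a point): on the drawer's inner floor (14 mm above the worktop), midway between its side walls, 80 mm behind the front's outer face; axes as drawer_front. Inside: y -175 to +175 mm, x -66 (back of front board) to +102 mm; side walls 8 mm thick, up to 72 mm above the worktop. Dark divider slots, flush in the floor at y = +90 and -90 mm, mark the middle bay
- drawer (a joint): how far the drawer is open, m: 0 shut against a stop, starts at 0.156 to 0.166; 2.5 N of friction, no spring and no catch, it stays where it is left
- carton_center (a point): centre of the red tea carton, 72 x 73 x 135 mm, rigid. It starts on end at y about +125 or -125 mm of drawer_mid, 8 mm or more from the side wall and 20 or more from the front board, up to 0.1 rad off square; centre 81 mm above the worktop, top 149 (lying: centre 50). Axes: y along its length (up at the start); at the start x (72 mm) to the drawer's -y, z to its front
- tin_flat: flat round tin, 86 mm across and 40 mm high, standing loose in the other end of the drawer; origin: centre of its underside
- tumbler: bystander: clear drinking glass, 80 mm across, 91 mm high, right of the drawer; origin: centre of its underside
- mug: bystander: orange mug, 81 mm across, 101 mm high, right front; origin: centre of its underside
- tall_tin: bystander: tall food tin, 75 mm across, 110 mm high, at the left; origin: centre of its underside
- jam: bystander: jam jar with yellow lid, 66 mm across, 100 mm high, left front; origin: centre of its underside
- teaspoon: bystander: teaspoon, 132 mm long, lying near the front edge; origin: its middle, on the worktop
- carton: the tea carton itself (axes as carton_center; origin in the middle of the long face towards the cabinet), 0.13 to 0.25 kg. Pushed sideways within 40 mm of its top it tips about its lower edge, hardly sliding; past about 28 degrees it falls by itself and then takes up 135 mm across the drawer from that edge
Mind the look-alikes: they are no part of the job. What is shaped like the carton but green or turquoise is not meant.

How it is judged:
On the way:
1. the carton lies flat across the middle of the drawer, with the drawer still open (angle between carton_center's own y axis and vertical between 1.47 and 1.67 rad and height (world z) of carton_center below 0.056 m and y of carton_center in the frame of drawer_mid between -0.045 and 0.045 m and value of joint drawer above 0.12 m), for 0.3 s.
At the end, for the whole second after the job is handed in: The drawer is shut within 5 mm; the carton lies flat on its floor, long axis level within 0.1 rad, centre within 45 mm of the drawer's middle line; the flat tin stands upright in its end, at least 100 mm from the middle line (value of joint drawer below 0.005 m and angle between carton_center's own y axis and vertical between 1.47 and 1.67 rad and height (world z) of carton_center between 0.044 and 0.056 m and y of carton_center in the frame of drawer_mid between -0.045 and 0.045 m and angle between tin_flat's own z axis and vertical below 0.1 rad and height (world z) of tin_flat below 0.02 m and (y of tin_flat in the frame of drawer_mid above 0.1 m or y of tin_flat in the frame of drawer_mid below -0.1 m) and linear speed of tin_flat below 0.02 m/s); the robot touches nothing.
It fails at once if the carton is lifted (its centre more than 14 mm higher than tipping over an edge takes it) (height (world z) of carton_center above 0.105 m).
It fails at once if the flat tin is lifted or tipped (height (world z) of tin_flat above 0.024 m or angle between tin_flat's own z axis and vertical above 0.3 rad).
It fails at once if the drawer is pushed in on the carton before it lies flat (value of joint drawer below 0.1 m and angle between carton_center's own y axis and vertical below 1.2 rad).
It fails at once if the carton is squeezed or struck hard (more than 20 N) (contact force between the fingers and carton above 20 N).
It fails at once if a bystander on the worktop is moved (distance of any of tumbler, mug, tall_tin, jam, teaspoon from where it was at the start of the episode above 0.02 m).
It also fails if it takes over 51 s, if anything falls off the work surface, if the arm or the gripper's body presses on something with over 40 N, if the wrist force passes 120 N, or if a joint passes its speed limit or range.

## Working session

There is one attempt and no reset: what is moved stays moved. The work goes in short steps, Python scripts to look and compute and a tool call to move; the robot and the scene stay as the last step left them, time stands still between calls to the robot, and variables do not carry over. Pictures are saved under pics/ and viewed, at most 10 in all, crops included, and the job is handed in when it is done.

Besides the shell and the picture viewer there is one more tool, called after ">>>" as name(argument=value, ...), one argument or row to a line, values as JSON. step_arm: Moves the arm, as the interface text tells. Its arguments: {"type":"object","properties":{"targets":{"type":"array","items":{"type":"number"}},"newtons":{"type":"number"}},"required":["targets"]}

```bash
ls; mkdir -p pics; cat > h.py <<'E'
import numpy as np,cv2
from bench import state,get_image,close_job
def grab(n,f):
    d=get_image(n);cv2.imwrite(f'pics/{f}.png',d['image'][:,:,::-1]);np.savez(f'pics/{f}.npz',**{k:np.array(v) for k,v in d.items()});return d
def cloud(d):
    K=np.array(d['intrinsics']);z=np.array(d['z_map']);v,u=np.mgrid[0:480,0:640]
    p=np.stack([(u-K[0,2])/K[0,0]*z,-(v-K[1,2])/K[1,1]*z,-z],-1)
    return p@np.array(d['rotation']).T+np.array(d['eye'])
E
python3 -c "
from h import *
for n in ['scene','side']: d=grab(n,n+'0');print(n,d['eye'],[ (k) for k in d])
print(state())"
```

```text
pics
scene [-1.05320741  0.04403169  1.41837314] ['image', 'z_map', 'intrinsics', 'eye', 'rotation']
side [-0.27690976 -0.37428517  1.41079245] ['image', 'z_map', 'intrinsics', 'eye', 'rotation']
{'time_s': 0.1, 'joint_pos': array([ 9.28605916e-01,  3.13420734e-01,  1.49834097e+00,  3.97803159e-05,
        1.33102675e+00, -2.23380473e-01]), 'qvel': array([ 0.00130489, -0.00048274, -0.00184073, -0.00053492, -0.00282967,
        0.0007239 ]), 'effort': array([ 2.88212439e-03, -4.12904584e+01, -2.60140657e+01, -8.99547035e-05,
        3.04346642e-03, -9.51435112e-06]), 'tcp_pos': array([0.21333419, 0.47941496, 0.19978626]), 'tool_rot': array([-6.52970604e-01, -3.07243547e+00,  1.67944038e-03]), 'force': array([ 0.28398626, -0.33558536,  1.39481974]), 'ft_torque': array([-0.02680721,  0.01591236, -0.02487627]), 'finger_force': 0.0, 'finger_gap': 0.0853459909636806}
```

View pics/scene0.png

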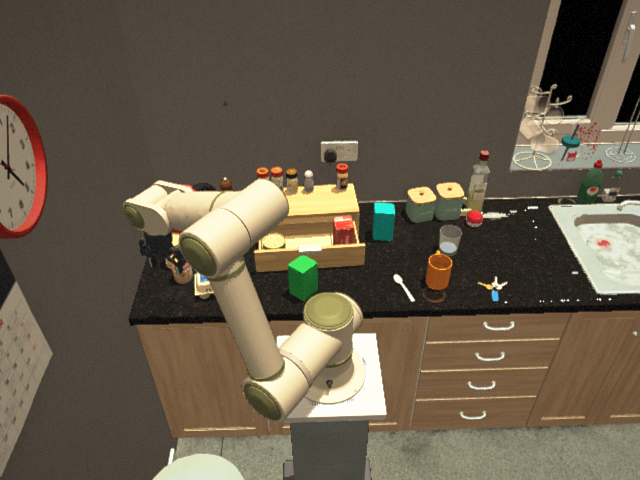

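View pics/side0.png

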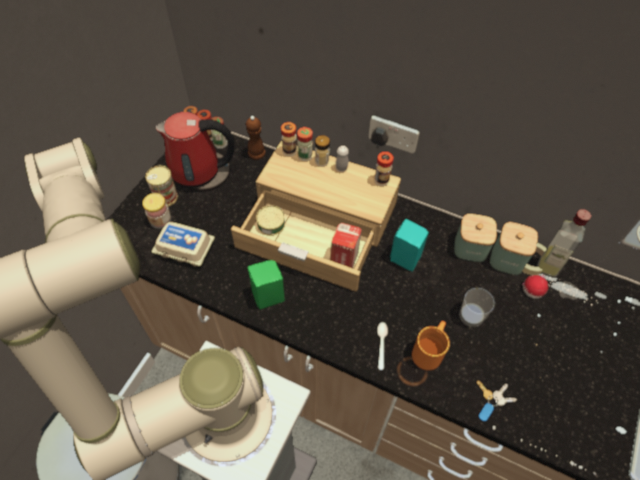

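The side view shows the red carton in the drawer's right end (~345,243) and the tin at the left (~270,218). There is a green decoy in front (~266,284) and a turquoise one to the right (~409,245). I'll enlarge a crop and get 3D points.

```bash
python3 -c "
from h import *
im=cv2.imread('pics/side0.png')[170:310,220:440]
cv2.imwrite('pics/crop0.png',cv2.resize(im,None,fx=3.6,fy=3.6,interpolation=2))
d=dict(np.load('pics/side0.npz'));P=cloud(d);I=d['image'].astype(int)
r,g,b=I[...,0],I[...,1],I[...,2]
red=(r>110)&(g<90)&(b<90);x=P[...,0];y=P[...,1];z=P[...,2]
def box(m,n):
    m=m.astype(np.uint8);q=P[m>0][:,:2]
    if len(q)<8: print(n,len(q));return
    R=cv2.minAreaRect((q*1000).astype(np.float32));print(n,len(q),R,cv2.boxPoints(R).round().tolist(),'z',np.median(z[m>0]))
v,u=np.mgrid[0:480,0:640]
reg=(u>228)&(u<400)&(v>150)&(v<290)
box(reg&red&(z>.13)&(z<.165)&(u>325),'carton')
gr=(g>r+40)
box(reg&(z>.09)&(z<.106)&(v>195)&~gr&~red,'fronttop')
box(reg&(z>.112)&(z<.13)&(v<225)&(u<400),'cabtop')
box((u>240)&(u<300)&(v>255)&(v<310)&(g>r+30)&(z>.05),'green')
box((u>385)&(u<430)&(v>215)&(v<275)&(g>r+30)&(z>.05),'turq')
box((u>252)&(u<287)&(v>200)&(v<235)&(z>.045)&(z<.062),'tin')
"
```

```text
Traceback (most recent call last):
  File "h.py", line 8, in cloud
    return p@np.array(d['rotation']).T+np.array(d['eye'])
           ~~~~~~~~~~~~~~~~~~~~~~~~~~~^~~~~~~~~~~~~~~~~~~
ValueError: operands could not be broadcast together with shapes (480,640) (3,)
```

View pics/crop0.png

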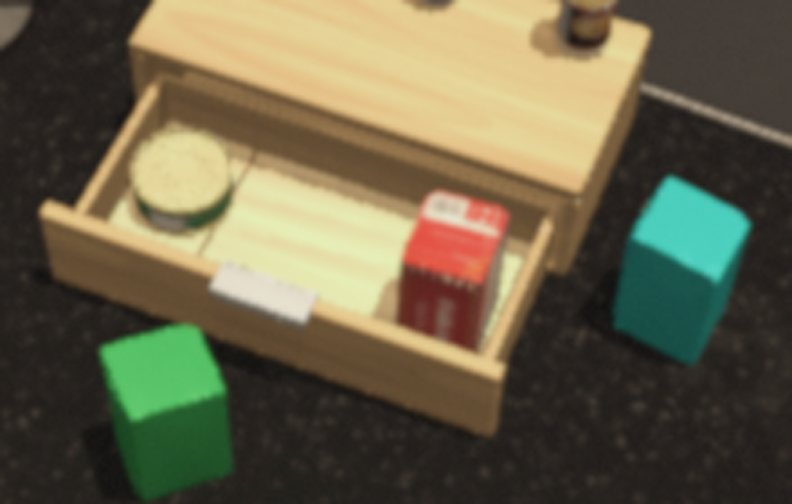

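The crop shows the carton standing at the right end of the drawer, its top at about (445,240) in crop pixels. The tin is at the left (~182,185), and the middle is clear. The rotation is a rotation vector, so I'll fix the helper.

```bash
sed -i "s/np.array(d\['rotation'\]).T/cv2.Rodrigues(np.array(d['rotation']).astype(float))[0].T/" h.py
cat > m.py <<'E'
from h import *
import sys
d=dict(np.load(f'pics/{sys.argv[1]}.npz'));P=cloud(d);I=d['image'].astype(int)
r,g,b=I[...,0],I[...,1],I[...,2]
red=(r>110)&(g<90)&(b<90);x=P[...,0];y=P[...,1];z=P[...,2]
def box(m,n):
    q=P[m][:,:2]
    if len(q)<8: print(n,len(q));return
    R=cv2.minAreaRect((q*1000).astype(np.float32));print(n,len(q),np.round(R[0]),np.round(R[1]),round(R[2],1),cv2.boxPoints(R).round().tolist(),'z',np.median(z[m]).round(4))
v,u=np.mgrid[0:480,0:640]
reg=(u>228)&(u<400)&(v>150)&(v<290)
gr=(g>r+40)
box(reg&(z>.142)&(z<.157)&(u>325)&(u<363)&(v>220),'carton')
box(reg&(z>.094)&(z<.106)&(v>195)&~gr&~red&(x<.55),'fronttop')
box(reg&(z>.115)&(z<.127)&(v<225)&(u<400)&(v>155),'cabtop')
box((u>240)&(u<300)&(v>255)&(v<310)&(g>r+30)&(z>.02),'green')
box((u>385)&(u<430)&(v>215)&(v<275)&(g>r+30)&(z>.02),'turq')
box((u>252)&(u<287)&(v>200)&(v<235)&(z>.048)&(z<.06),'tin')
for p in [(231,227),(358,273),(262,193),(372,230),(258,182),(382,222),(293,251)]: print(p,P[p[1],p[0]].round(3))
E
python3 m.py side0; python3 -c "
import numpy as np,cv2
print(cv2.Rodrigues(np.array([-6.52970604e-01, -3.07243547e+00,  1.67944038e-03]))[0].round(3))"
```

```text
carton 507 [539. -79.] [82. 66.] 6.2 [[495.0, -51.0], [502.0, -117.0], [583.0, -108.0], [576.0, -42.0]] z 0.1467
fronttop 773 [481.  48.] [ 87. 392.] 8.2 [[410.0, 236.0], [466.0, -153.0], [552.0, -140.0], [496.0, 248.0]] z 0.099
cabtop 5101 [740.  60.] [234. 400.] 3.5 [[611.0, 252.0], [635.0, -147.0], [869.0, -133.0], [845.0, 267.0]] z 0.1205
green 1216 [  61. -157.] [800.  85.] 38.8 [[-277.0, -374.0], [-224.0, -440.0], [399.0, 60.0], [347.0, 126.0]] z 0.1266
turq 1178 [ 199. -282.] [967.  86.] 5.9 [[-286.0, -289.0], [-277.0, -374.0], [685.0, -276.0], [676.0, -190.0]] z 0.1226
tin 400 [573. 184.] [112.  93.] 11.4 [[509.0, 219.0], [528.0, 128.0], [637.0, 150.0], [619.0, 241.0]] z 0.051
(231, 227) [ 0.507  0.29  -0.004]
(358, 273) [ 0.472 -0.149  0.097]
(262, 193) [0.618 0.234 0.072]
(372, 230) [ 0.64  -0.124  0.071]
(258, 182) [0.615 0.242 0.123]
(382, 222) [ 0.654 -0.145  0.107]
(293, 251) [0.453 0.041 0.104]
[[-0.914  0.407 -0.001]
 [ 0.407  0.914 -0.001]
 [ 0.    -0.001 -1.   ]]
```

```bash
cat >> h.py <<'E'
def ray(d,u,v,h):
    K=np.array(d['intrinsics']);R=cv2.Rodrigues(np.array(d['rotation']).astype(float))[0];e=np.array(d['eye'])
    w=R@np.array([(u-K[0,2])/K[0,0],-(v-K[1,2])/K[1,1],-1]);return e+w*(h-e[2])/w[2]
E
python3 -c "
from h import *
d=dict(np.load('pics/side0.npz'))
f=lambda a,b,h:ray(d,220+(a-1.3)/3.6,170+(b-1.3)/3.6,h)
L=f(42,207,.1);R=f(503,372,.1);yv=(L-R)/np.linalg.norm(L-R);xv=np.array([yv[1],-yv[0],0]);print('L,R',L,R,np.linalg.norm(L-R),'yaw',np.arctan2(xv[1],xv[0]))
mid=(L+R)/2
def loc(p): q=p-mid; return np.round([q@xv-.08,q@yv],4)
for a,b in [(428,192),(510,207),(490,278),(402,262)]: p=f(a,b,.149);print('cart',p.round(3),loc(p))
p=f(182,170,.054);print('tin',p,loc(p))
for a,b in [(132,45),(578,192)]: p=f(a,b,.122);print('cab',p,loc(p))
for a,b in [(100,350),(190,325),(225,385),(115,415)]: print('green',f(a,b,.149).round(3))
for a,b in [(675,178),(748,222),(715,275),(630,235)]: print('turq',f(a,b,.149).round(3))
"
```

```text
L,R [0.44943749 0.23996429 0.1       ] [ 0.47174259 -0.15333804  0.1       ] 0.39393431469672857 yaw 0.05665167373174794
cart [ 0.567 -0.045  0.149] [ 0.0212 -0.0939]
cart [ 0.582 -0.108  0.149] [ 0.0327 -0.1576]
cart [ 0.515 -0.12   0.149] [-0.0349 -0.1662]
cart [ 0.499 -0.054  0.149] [-0.0474 -0.0995]
tin [0.55970186 0.17546943 0.054     ] [0.0264 0.1263]
cab [0.61302355 0.24716728 0.122     ] [0.0837 0.1949]
cab [ 0.63768522 -0.14471351  0.122     ] [ 0.0862 -0.1978]
green [0.33  0.113 0.149]
green [0.378 0.063 0.149]
green [0.344 0.016 0.149]
green [0.287 0.076 0.149]
turq [ 0.665 -0.213  0.149]
turq [ 0.65  -0.278  0.149]
turq [ 0.593 -0.272  0.149]
turq [ 0.599 -0.201  0.149]
```

>>> step_arm(
  targets=[0, 0, -50, 0, 0, 0, 0, -280, -220, -50, 0, 0, -0.24, 0, -280, -220, -50, 0, 0, -0.24, 0, -280, -220, -50, 0, 0, -0.24, 0, -280, -220, -50, 0, 0, -0.24, 0, -280, -220, -50, 0, 0, -0.24, 0, -280, -220, -50, 0, 0, -0.24, 0, -558, -438, -50, 0, 0, -0.479, 0, -558, -438, -50, 0, 0, -0.479, 0, -558, -438, -50, 0, 0, -0.479, 0, -558, -438, -50, 0, 0, -0.479, 0, -558, -438, -50, 0, 0, -0.479, 0],
)

```text
time_s: 1.3
tcp_pos: [0.4633, 0.0067, 0.2502]
tool_rot: [0.094, -3.14, -0.0]
force: [0.6, 0.6, 0.3]
finger_gap: -0.0
finger_force: 0.0
```

>>> step_arm(
  targets=[0, 0, 0, 0, 0, 0, 0],
)

```text
time_s: 1.4
tcp_pos: [0.4643, 0.0043, 0.2494]
tool_rot: [0.086, -3.139, 0.001]
force: [-0.9, 0.9, -0.2]
finger_gap: 0.0001
finger_force: 0.0
```

>>> step_arm(
  targets=[-71, -160, 0, 0, 0, 0, 0, -71, -160, 0, 0, 0, 0, 0, -71, -160, 0, 0, 0, 0, 0, -71, -160, 0, 0, 0, 0, 0, -71, -160, 0, 0, 0, 0, 0, -71, -160, 40, 0, 0, 0, 0, -71, -160, 60, 0, 0, 0, 0, -71, -160, 60, 0, 0, 0, 0],
)

```text
time_s: 2.2
tcp_pos: [0.5419, -0.1448, 0.1878]
tool_rot: [0.096, -3.135, -0.005]
force: [-0.0, -0.0, 0.6]
finger_gap: 0.0002
finger_force: 0.0
```

```bash
python3 -c "
from h import *
w=grab('wrist','w1')['image'];s=grab('side','s1')['image'][170:350,260:480]
cv2.imwrite('pics/c1.png',np.hstack([cv2.resize(w,(400,300)),cv2.resize(s,(366,300))])[:,:,::-1])
print(state()['tcp_pos'],state()['tool_rot'])"
```

```text
[ 0.54353291 -0.14593458  0.19134764] [-9.58904573e-02  3.13935434e+00 -4.17408471e-04]
```

View pics/c1.png

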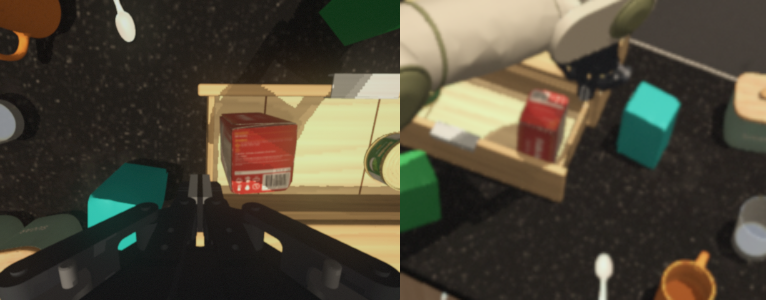

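The left half (wrist) shows the shut fingers at (200,190) between the turquoise block and the red carton (222–295, 113–190). The right half agrees. I'll go down and push slowly.

>>> step_arm(
  targets=[0, 0, 30, 0, 0, 0, 0, 0, 0, 66, 0, 0, 0, 0, 0, 0, 66, 0, 0, 0, 0, 0, 5, 66, 0, 0, 0, 0, 0, 8, 66, 0, 0, 0, 0, 0, 11, 66, 0, 0, 0, 0, 0, 14, 66, 0, 0, 0, 0, 0, 17, 66, 0, 0, 0, 0, 0, 20, 66, 0, 0, 0, 0, 0, 24, 66, 0, 0, 0, 0, 0, 28, 66, 0, 0, 0, 0, 0, 32, 66, 0, 0, 0, 0],
)

```text
time_s: 3.5
tcp_pos: [0.5414, -0.1144, 0.1243]
tool_rot: [0.095, -3.14, -0.0]
force: [-0.2, -0.2, 0.9]
finger_gap: -0.0003
finger_force: 0.0
```

```bash
python3 -c "
from h import *
w=grab('scene','w2')['image'][170:290,230:390];s=grab('side','s2')['image'][170:350,260:480]
cv2.imwrite('pics/c2.png',np.hstack([cv2.resize(w,(400,300)),cv2.resize(s,(366,300))])[:,:,::-1])
print(state()['tcp_pos'],state()['tool_rot'],state()['force'])"
```

```text
[ 0.54143539 -0.11424555  0.12433258] [ 9.53981211e-02 -3.14008057e+00 -1.22013197e-04] [-0.09293987 -0.09714784  0.12512205]
```

View pics/c2.png

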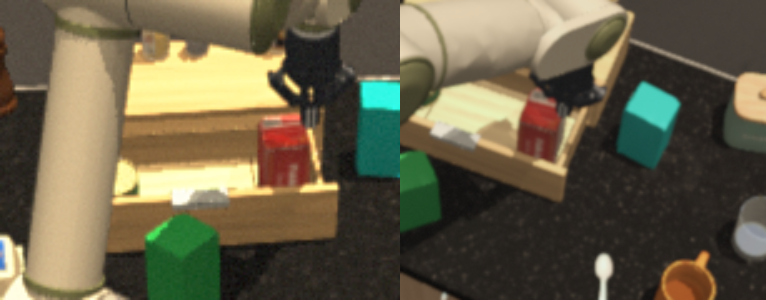

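The fingers are right by the carton's outer top edge (300,115 in the left panel), with little or no tilt yet. I'll keep pushing.

>>> step_arm(
  targets=[0, 4, 0, 0, 0, 0, 0, 0, 8, 0, 0, 0, 0, 0, 0, 12, 0, 0, 0, 0, 0, 0, 16, 0, 0, 0, 0, 0, 0, 20, 0, 0, 0, 0, 0, 0, 24, 0, 0, 0, 0, 0, 0, 28, 0, 0, 0, 0, 0, 0, 32, 0, 0, 0, 0, 0, 0, 36, 0, 0, 0, 0, 0, 0, 40, 0, 0, 0, 0, 0, 0, 44, 0, 0, 0, 0, 0, 0, 48, 0, 0, 0, 0],
)

```text
invalid input at $.targets: expected a multiple of 7 numbers
```

```bash
python3 -c "
from h import *
w=grab('scene','w3')['image'][170:290,230:390];s=grab('side','s3')['image'][170:350,260:480]
cv2.imwrite('pics/c3.png',np.hstack([cv2.resize(w,(400,300)),cv2.resize(s,(366,300))])[:,:,::-1])
print(state()['tcp_pos'],state()['tool_rot'],state()['force'])"
```

```text
[ 0.54149761 -0.11474847  0.12432992] [-9.47885050e-02  3.14010455e+00 -1.63008890e-04] [ 0.49301168 -0.56714446  0.5631031 ]
```

View pics/c3.png

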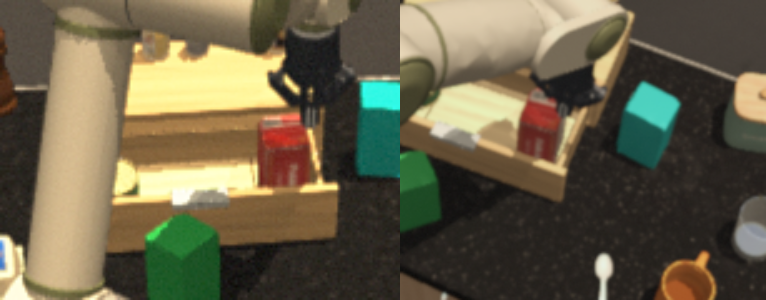

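The row count was wrong and the call was refused, so the picture is unchanged: fingers at the carton's edge, carton still upright. Resending it correctly.

>>> step_arm(
  targets=[0, 4, 0, 0, 0, 0, 0, 0, 8, 0, 0, 0, 0, 0, 0, 12, 0, 0, 0, 0, 0, 0, 16, 0, 0, 0, 0, 0, 0, 20, 0, 0, 0, 0, 0, 0, 24, 0, 0, 0, 0, 0, 0, 28, 0, 0, 0, 0, 0, 0, 32, 0, 0, 0, 0, 0, 0, 36, 0, 0, 0, 0, 0, 0, 40, 0, 0, 0, 0, 0, 0, 44, 0, 0, 0, 0, 0, 0, 48, 0, 0, 0, 0, 0],
)

```text
time_s: 4.9
tcp_pos: [0.5386, -0.0665, 0.1243]
tool_rot: [-0.095, 3.14, -0.0]
force: [1.0, 0.1, 0.1]
finger_gap: -0.0001
finger_force: 0.0
```

```bash
python3 -c "
from h import *
w=grab('scene','w4')['image'][170:290,230:390];s=grab('side','s4')['image'][170:350,260:480]
cv2.imwrite('pics/c4.png',np.hstack([cv2.resize(w,(400,300)),cv2.resize(s,(366,300))])[:,:,::-1])
print(state()['tcp_pos'],state()['force'])"
```

```text
[ 0.53853448 -0.06638272  0.12431316] [-0.0787948  -0.77480137 -0.63105027]
```

View pics/c4.png

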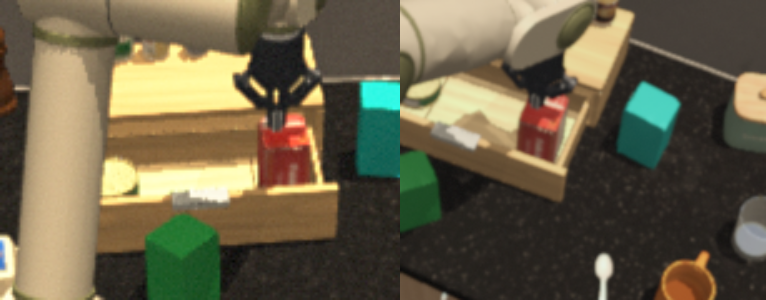

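The fingers now look as if they overlap the carton's top rear edge, with no contact force. Before going on I'll check by projecting the TCP into the images.

```bash
python3 -c "
from h import *
T=state()['tcp_pos'];out=[]
for n,(a,b,c,e) in {'w4':(170,250,280,380),'s4':(195,275,300,400)}.items():
    d=dict(np.load(f'pics/{n}.npz'));K=d['intrinsics'];R=cv2.Rodrigues(d['rotation'].astype(float))[0]
    q=R.T@(T-d['eye']);uv=(K[0,2]+K[0,0]*q[0]/-q[2],K[1,2]-K[1,1]*q[1]/-q[2]);print(n,uv,K.tolist())
    P=cloud(d);I=d['image'].astype(int);m=(I[...,0]>90)&(I[...,1]<80)&(I[...,2]<80);v,u=np.mgrid[0:480,0:640];m&=(u>c)&(u<e)&(v>a)&(v<b)
    p=P[m];print(len(p),np.percentile(p,[2,25,50,75,98],axis=0).round(3).tolist())
    im=cv2.resize(d['image'][a:b,c:e],(400,320),interpolation=cv2.INTER_CUBIC)
    cv2.circle(im,(int((uv[0]-c)*4),int((uv[1]-a)*4)),3,(0,0,255),1);out.append(im)
cv2.imwrite('pics/c5.png',np.hstack(out)[:,:,::-1])
"
```

```text
w4 (np.float64(339.9102264134062), np.float64(227.98864804535523)) [[567.7771588832541, 0.0, 318.42869983832605], [0.0, 567.7771588832541, 237.30818699493906], [0.0, 0.0, 1.0]]
426 [[0.493, -0.124, 0.063], [0.502, -0.093, 0.105], [0.508, -0.071, 0.128], [0.527, -0.054, 0.147], [0.635, -0.042, 0.22]]
s4 (np.float64(340.978360556599), np.float64(238.28056901598325)) [[553.9599138857723, 0.0, 316.6529595657207], [0.0, 553.9599138857723, 240.76080811094403], [0.0, 0.0, 1.0]]
949 [[0.456, -0.129, 0.008], [0.462, -0.091, 0.054], [0.504, -0.069, 0.079], [0.521, -0.037, 0.139], [0.646, 0.06, 0.162]]
```

View pics/c5.png

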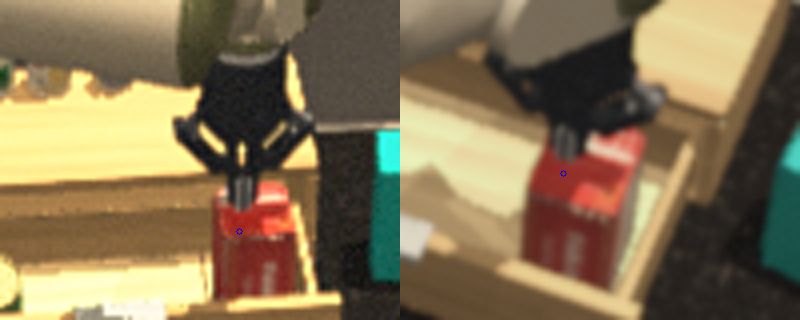

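```bash
python3 -c "
from h import *
A=[];B=[]
for n,(u,v) in {'w4':(340,222),'s4':(341.75,234.3)}.items():
    d=dict(np.load(f'pics/{n}.npz'));e=d['eye'];w=ray(d,u,v,0)-e;w/=np.linalg.norm(w);M=np.eye(3)-np.outer(w,w);A.append(M);B.append(M@e)
    P=cloud(d);print(n,[P[int(v)-k,int(u)].round(3).tolist() for k in (1,2,3,4,6)])
print(np.linalg.lstsq(np.vstack(A),np.hstack(B),rcond=None)[0],state()['tcp_pos'],state()['joint_pos'].round(3))
"
```

```text
w4 [[0.528, -0.066, 0.165], [-1.053, 0.044, 1.418], [0.525, -0.065, 0.176], [0.534, -0.066, 0.174], [0.538, -0.066, 0.18]]
s4 [[0.528, -0.069, 0.166], [0.526, -0.07, 0.173], [0.526, -0.069, 0.178], [0.526, -0.069, 0.183], [0.53, -0.067, 0.186]]
[ 0.53468023 -0.06782193  0.15330008] [ 0.53853448 -0.06638272  0.12431316] [-0.339  0.421  1.551  0.     1.169 -1.97 ]
```

The real fingertips are about 29 mm above the reported TCP (triangulated z≈0.153 m), so they passed just over the carton's top. I'll back off, go 30 mm lower and push again.

>>> step_arm(
  targets=[0, 0, -10, 0, 0, 0, 0, 0, -40, -10, 0, 0, 0, 0, 0, -84, -10, 0, 0, 0, 0, 0, -84, -10, 0, 0, 0, 0, 0, -84, 20, 0, 0, 0, 0, 0, -84, 32, 0, 0, 0, 0, 0, -84, 32, 0, 0, 0, 0, 0, -84, 32, 0, 0, 0, 0],
)

```text
time_s: 5.8
tcp_pos: [0.544, -0.1505, 0.0932]
tool_rot: [-0.095, 3.139, -0.001]
force: [0.3, -0.4, 0.3]
finger_gap: -0.0004
finger_force: 0.0
```

```bash
cat > v.py <<'E'
from h import *
import sys
t=sys.argv[1];out=[]
w=grab('scene','w'+t)['image'][170:250,250:370];s=grab('side','s'+t)['image'][185:285,230:380]
cv2.imwrite(f'pics/c{t}.png',np.hstack([cv2.resize(w,(400,300)),cv2.resize(s,(400,300))])[:,:,::-1])
print(state()['tcp_pos'],state()['force'])
E
python3 v.py 6
```

```text
[ 0.54423497 -0.15071839  0.09352965] [-0.48692866 -0.79582717 -0.2757991 ]
```

View pics/c6.png

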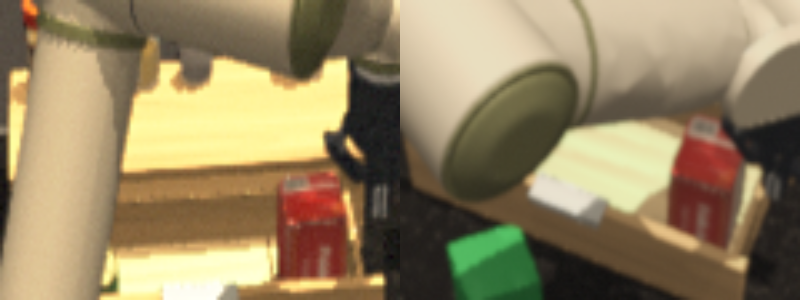

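The fingers are now beside the carton, outside it and below its top (~380,200 left panel). The carton is still upright. Pushing again.

>>> step_arm(
  targets=[0, 4, 0, 0, 0, 0, 0, 0, 8, 0, 0, 0, 0, 0, 0, 12, 0, 0, 0, 0, 0, 0, 16, 0, 0, 0, 0, 0, 0, 20, 0, 0, 0, 0, 0, 0, 24, 0, 0, 0, 0, 0, 0, 28, 0, 0, 0, 0, 0, 0, 32, 0, 0, 0, 0, 0, 0, 36, 0, 0, 0, 0, 0, 0, 40, 0, 0, 0, 0, 0, 0, 44, 0, 0, 0, 0, 0, 0, 48, 0, 0, 0, 0, 0],
)

```text
time_s: 7.1
tcp_pos: [0.5407, -0.1025, 0.0923]
tool_rot: [0.095, -3.14, -0.0]
force: [-0.3, -0.8, 1.1]
finger_gap: -0.0002
finger_force: 0.3
```

```bash
cat > r.py <<'E'
from h import *
import sys
t=sys.argv[1];mid=np.array([.4606,.0433,0]);xv=np.array([.9984,.0566,0]);yv=np.array([-.0566,.9984,0])
print(state()['tcp_pos'].round(4),state()['force'].round(1))
for n in ('scene','side'):
    d=grab(n,n[0]+t);P=cloud(d);I=d['image'].astype(int);r,g,b=I[...,0],I[...,1],I[...,2]
    q=P-mid;X=q@xv-.08;Y=q@yv
    m=(r>90)&(g<.5*r)&(b<.55*r)&(abs(Y)<.19)&(X>-.07)&(X<.11)&(P[...,2]>.02)&(P[...,2]<.2)
    print(n,m.sum(),'x',np.percentile(X[m],[2,50,98]).round(3),'y',np.percentile(Y[m],[2,50,98]).round(3),'z',np.percentile(P[m][:,2],[2,50,90,98]).round(3))
E
python3 r.py 7
```

```text
[ 0.5407 -0.1025  0.0923] [-0.3 -0.8  1.1]
scene 365 x [-0.054 -0.043  0.018] y [-0.136 -0.101 -0.067] z [0.085 0.143 0.158 0.163]
side 484 x [-0.05  -0.042 -0.006] y [-0.141 -0.102 -0.071] z [0.063 0.145 0.156 0.159]
```

The carton is tipping: its inner top edge has moved from −0.094 to about −0.070 and its top has risen to 0.16.

>>> step_arm(
  targets=[0, 4, 0, 0, 0, 0, 0, 0, 8, 0, 0, 0, 0, 0, 0, 12, 0, 0, 0, 0, 0, 0, 16, 0, 0, 0, 0, 0, 0, 20, 0, 0, 0, 0, 0, 0, 24, 0, 0, 0, 0, 0, 0, 28, 0, 0, 0, 0, 0, 0, 32, 0, 0, 0, 0, 0, 0, 36, 0, 0, 0, 0, 0, 0, 40, 0, 0, 0, 0, 0, 0, 44, 0, 0, 0, 0, 0, 0, 46, 0, 0, 0, 0, 0],
)

```text
time_s: 8.4
tcp_pos: [0.5379, -0.0565, 0.0923]
tool_rot: [0.095, -3.14, -0.0]
force: [-0.1, 0.4, 0.3]
finger_gap: -0.0002
finger_force: 0.0
```

```bash
python3 r.py 8
```

```text
[ 0.5379 -0.0565  0.0923] [-0.1  0.4  0.3]
scene 5 x [-0.044 -0.043 -0.04 ] y [-0.081 -0.071  0.032] z [0.08  0.082 0.083 0.083]
side 20 x [-0.054 -0.051 -0.048] y [-0.084 -0.059 -0.013] z [0.066 0.073 0.081 0.084]
```

It has fallen. I'll raise the arm, retreat in front of the drawer and look.

>>> step_arm(
  targets=[0, 0, -40, 0, 0, 0, 0, 0, 0, -80, 0, 0, 0, 0, 0, 0, -100, 0, 0, 0, 0, 50, 0, -100, 0, 0, 0, 0, 100, 0, -100, 0, 0, 0, 0, 130, 0, -100, 0, 0, 0, 0, 130, 0, -100, 0, 0, 0, 0, 130, 0, -100, 0, 0, 0, 0],
)

```text
time_s: 9.3
tcp_pos: [0.4085, -0.065, 0.1928]
tool_rot: [-0.093, 3.139, -0.001]
force: [0.2, 0.3, 0.4]
finger_gap: -0.0002
finger_force: 0.0
```

```bash
cat > q.py <<'E'
from h import *
import sys
t=sys.argv[1];mid=np.array([.4606,.0433,0]);xv=np.array([.9984,.0566,0]);yv=np.array([-.0566,.9984,0])
print(state()['tcp_pos'].round(4),state()['force'].round(1))
for n in ('scene','side','wrist'):
    d=grab(n,n[0]+t);P=cloud(d);q=P-mid;X=q@xv-.08;Y=q@yv;Z=P[...,2]
    m=(abs(Y)<.165)&(X>-.055)&(X<.075)&(Z>.076)&(Z<.096)
    if m.sum()>10:
        R=cv2.minAreaRect((np.stack([X[m],Y[m]],1)*1000).astype(np.float32));print(n,m.sum(),np.round(R[0]),np.round(R[1]),round(R[2],1),np.percentile(Z[m],[5,50,95]).round(3),'y',np.percentile(Y[m],[1,99]).round(3))
    m=(Y>.06)&(Y<.172)&(X>-.055)&(X<.09)&(Z>.046)&(Z<.06);print('tin',m.sum(),[np.percentile(a[m],[2,50,98]).round(3) for a in (X,Y)] if m.sum() else 0)
s,w=[dict(np.load(f'pics/{n}{t}.npz'))['image'] for n in 'sw']
E
python3 q.py 9; python3 -c "
from h import *
s=cv2.imread('pics/s9.png');w=cv2.imread('pics/w9.png')
d=dict(np.load('pics/s9.npz'));print(np.abs(d['eye']))
g=get_image('side')['image'][:,:,::-1][170:310,220:440]
cv2.imwrite('pics/c9.png',np.hstack([cv2.resize(w,(400,300)),cv2.resize(g,(400,300))]))"
```

```text
[ 0.4085 -0.065   0.1928] [0.2 0.3 0.4]
scene 459 [-15. -21.] [ 79. 133.] 2.4 [0.079 0.085 0.092] y [-0.086  0.044]
tin 255 [array([-0.013,  0.029,  0.079]), array([0.09 , 0.126, 0.158])]
side 236 [-32. -23.] [ 44. 135.] 0.8 [0.077 0.081 0.087] y [-0.089  0.042]
tin 0 0
wrist 2368 [-18. -12.] [ 74. 113.] 0.1 [0.079 0.083 0.086] y [-0.063  0.043]
tin 3132 [array([-0.014,  0.014,  0.047]), array([0.092, 0.136, 0.17 ])]
[0.27690976 0.37428517 1.41079245]
```

View pics/c9.png

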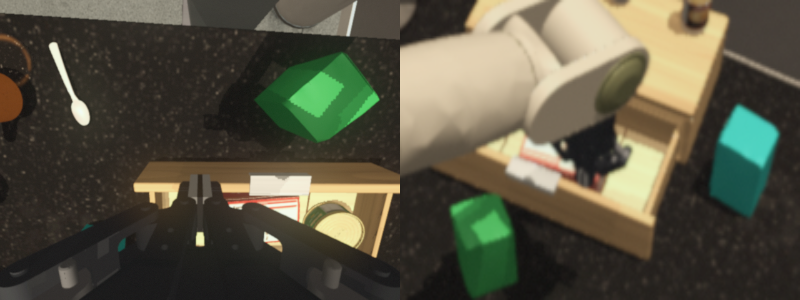

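The carton lies flat across the middle (y −0.089 to +0.044, centre about −0.022, top ~0.084) and the tin is at y≈0.126. Next I'll lower the fingers in front of the drawer, to the right of the pull and the green block.

>>> step_arm(
  targets=[0, 0, 40, 0, 0, 0, 0, 0, 0, 80, 0, 0, 0, 0, 0, 0, 120, 0, 0, 0, 0, 0, 0, 150, 0, 0, 0, 0, 0, 0, 150, 0, 0, 0, 0, -12, 0, 150, 0, 0, 0, 0, -24, 0, 150, 0, 0, 0, 0, -32, 0, 150, 0, 0, 0, 0, -38, 0, 150, 0, 0, 0, 0, -42, 0, 150, 0, 0, 0, 0, -46, 0, 150, 0, 0, 0, 0, -50, 0, 150, 0, 0, 0, 0],
)

```text
time_s: 10.7
tcp_pos: [0.458, -0.0617, 0.0424]
tool_rot: [0.095, -3.14, -0.0]
force: [-3.2, -0.6, 2.0]
finger_gap: -0.0004
finger_force: 1.4
```

>>> step_arm(
  targets=[-4, 0, 0, 0, 0, 0, 0, -8, 0, 0, 0, 0, 0, 0, -13, 0, 0, 0, 0, 0, 0, -18, 0, 0, 0, 0, 0, 0, -24, 0, 0, 0, 0, 0, 0, -30, 0, 0, 0, 0, 0, 0, -36, 0, 0, 0, 0, 0, 0, -42, 0, 0, 0, 0, 0, 0, -48, 0, 0, 0, 0, 0, 0, -54, 0, 0, 0, 0, 0, 0, -59, 0, 0, 0, 0, 0, 0, -62, 0, 0, 0, 0, 0, 0],
)

```text
time_s: 11.9
tcp_pos: [0.5205, -0.0579, 0.0422]
tool_rot: [-0.095, 3.14, 0.0]
force: [-2.8, -2.0, 1.4]
finger_gap: 0.0001
finger_force: 1.3
```

```bash
cat > f.py <<'E'
from h import *
mid=np.array([.4606,.0433,0]);xv=np.array([.9984,.0566,0]);yv=np.array([-.0566,.9984,0])
print(state()['tcp_pos'].round(4),state()['force'].round(1))
for n in ('scene','side'):
    d=get_image(n);P=cloud(d);q=P-mid;X=q@xv;Y=q@yv;Z=P[...,2]
    m=(Y>-.19)&(Y<-.05)&(Z>.03)&(Z<.085)&(X>-.03)&(X<.3)&(np.array(d['image']).min(-1)>40)
    print(n,m.sum(),'front face x',np.percentile(X[m],[5,25,50]).round(3))
E
python3 f.py; python3 q.py 10
```

```text
[ 0.5205 -0.0579  0.0422] [-2.8 -2.   1.4]
scene 490 front face x [0.057 0.063 0.067]
side 534 front face x [0.062 0.065 0.067]
[ 0.5206 -0.0578  0.0423] [-0.9 -0.3  0.5]
scene 554 [ 22. -20.] [296. 114.] 86.2 [0.077 0.086 0.095] y [-0.161  0.127]
tin 101 [array([-0.022, -0.011,  0.088]), array([0.066, 0.107, 0.136])]
side 275 [  4. -40.] [251.  78.] 84.2 [0.077 0.084 0.095] y [-0.162  0.076]
tin 38 [array([-0.018, -0.013, -0.009]), array([0.062, 0.082, 0.106])]
wrist 5805 [-10. -57.] [214.  59.] 81.5 [0.077 0.084 0.095] y [-0.164  0.041]
tin 70 [array([-0.015, -0.015, -0.015]), array([0.06 , 0.063, 0.068])]
```

The drawer is moving, about 65 mm so far at roughly 3 N.

>>> step_arm(
  targets=[-4, 0, 0, 0, 0, 0, 0, -8, 0, 0, 0, 0, 0, 0, -13, 0, 0, 0, 0, 0, 0, -18, 0, 0, 0, 0, 0, 0, -24, 0, 0, 0, 0, 0, 0, -30, 0, 0, 0, 0, 0, 0, -36, 0, 0, 0, 0, 0, 0, -42, 0, 0, 0, 0, 0, 0, -48, 0, 0, 0, 0, 0, 0, -54, 0, 0, 0, 0, 0, 0, -60, 0, 0, 0, 0, 0, 0, -66, 0, 0, 0, 0, 0, 0],
)

```text
time_s: 13.35
tcp_pos: [0.5864, -0.0541, 0.0423]
tool_rot: [-0.094, 3.14, -0.0]
force: [-3.4, -1.7, 0.1]
finger_gap: 0.0006
finger_force: 1.4
```

>>> step_arm(
  targets=[-4, 0, 0, 0, 0, 0, 0, -8, 0, 0, 0, 0, 0, 0, -12, 0, 0, 0, 0, 0, 0, -15, 0, 0, 0, 0, 0, 0, -18, 0, 0, 0, 0, 0, 0, -21, 0, 0, 0, 0, 0, 0],
)

```text
time_s: 13.95
tcp_pos: [0.6071, -0.0528, 0.0423]
tool_rot: [0.094, -3.14, 0.0]
force: [-2.3, -3.1, 0.9]
finger_gap: -0.0
finger_force: 1.3
```

```bash
python3 f.py
```

```text
[ 0.6071 -0.0528  0.0423] [-2.3 -3.1  0.9]
scene 400 front face x [0.144 0.149 0.152]
side 430 front face x [0.148 0.151 0.153]
```

Roughly 10 mm is left, so I'll take 1–2 mm steps until the force rises.

>>> step_arm(
  targets=[-2, 0, 0, 0, 0, 0, 0, -4, 0, 0, 0, 0, 0, 0, -6, 0, 0, 0, 0, 0, 0, -7, 0, 0, 0, 0, 0, 0, -8, 0, 0, 0, 0, 0, 0],
)

```text
time_s: 14.55
tcp_pos: [0.6082, -0.0523, 0.0424]
tool_rot: [0.095, -3.123, -0.002]
force: [-45.0, -4.3, 26.8]
finger_gap: 0.0
finger_force: 23.1
```

>>> step_arm(
  targets=[-1, 0, 0, 0, 0, 0, 0, -2, 0, 0, 0, 0, 0, 0],
)

```text
time_s: 14.75
tcp_pos: [0.608, -0.0523, 0.0424]
tool_rot: [0.096, -3.117, -0.002]
force: [-57.6, -5.7, 33.9]
finger_gap: 0.0001
finger_force: 29.7
```

>>> step_arm(
  targets=[-1, 0, 0, 0, 0, 0, 0, -2, 0, 0, 0, 0, 0, 0],
)

```text
time_s: 14.95
tcp_pos: [0.6079, -0.0523, 0.0424]
tool_rot: [0.096, -3.111, -0.003]
force: [-71.6, -7.6, 40.7]
finger_gap: -0.0005
finger_force: 36.3
```

The force is high, so back off and check how far shut the drawer is.

>>> step_arm(
  targets=[10, 0, 0, 0, 0, 0, 0, 40, 0, 0, 0, 0, 0, 0, 80, 0, 0, 0, 0, 0, 0, 100, 0, 0, 0, 0, 0, 0, 100, 0, 0, 0, 0, 0, 0],
)

```text
time_s: 15.45
tcp_pos: [0.5175, -0.0578, 0.0426]
tool_rot: [0.094, -3.14, -0.001]
force: [-0.4, -0.1, 0.3]
finger_gap: -0.0002
finger_force: 0.0
```

```bash
cat > g.py <<'E'
from h import *
mid=np.array([.4606,.0433,0]);xv=np.array([.9984,.0566,0]);yv=np.array([-.0566,.9984,0])
def prof(d,n):
    P=cloud(d);q=P-mid;X=q@xv;Y=q@yv;Z=P[...,2]
    ok=np.array(d['image']).min(-1)>40
    for y0,y1 in ((-.19,-.15),(-.14,-.05),(.05,.14),(.14,.19)):
        s=ok&(Y>y0)&(Y<y1)&(X>-.03)&(X<.3)
        f=s&(Z>.02)&(Z<.085);t=s&(Z>.117)&(Z<.127)
        print(n,y0,f.sum(),'face',np.median(X[f]).round(4) if f.sum() else 0,'cabtop front',np.percentile(X[t],[1,5]).round(4) if t.sum() else 0)
print(state()['tcp_pos'].round(4),state()['force'].round(1))
prof(dict(np.load('pics/side0.npz')),'start')
for n in ('side','scene'): d=grab(n,n+'_g'+str(int(state()['time_s']*10)));prof(d,n)
E
python3 g.py
```

```text
[ 0.5175 -0.0578  0.0426] [-0.4 -0.1  0.3]
start -0.19 536 face 0.0734 cabtop front [0.0534 0.1661]
start -0.14 630 face -0.0026 cabtop front [0.1656 0.1704]
start 0.05 1091 face 0.0987 cabtop front [0.1664 0.1719]
start 0.14 840 face 0.1011 cabtop front [0.167  0.1724]
side -0.19 172 face 0.1544 cabtop front [0.1668 0.1718]
side -0.14 101 face 0.1542 cabtop front [0.2338 0.2514]
side 0.05 0 face 0 cabtop front [0.2187 0.2255]
side 0.14 0 face 0 cabtop front [0.2034 0.2102]
scene -0.19 79 face 0.1534 cabtop front [0.1589 0.1623]
scene -0.14 93 face 0.1534 cabtop front [0.0375 0.1637]
scene 0.05 296 face 0.1543 cabtop front [0.1623 0.1675]
scene 0.14 0 face 0 cabtop front 0
```

The drawer's front face moved from about 0 to 0.154 and is now one board thickness (≈13 mm) proud of the cabinet front. That means it is shut on its stop, and the robot is clear. Handing in.

```bash
python3 -c "
from h import *
print(close_job())"
```

```text
the job is handed in; nothing more can be done
None
```

The carton was tipped over and lay flat across the middle of the drawer, and the drawer was then pushed shut against its stop. The job is handed in; no verdict came back, and the carton and tin could not be re-checked once the drawer was closed.

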